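Scrape the cold plate clear of wax and pile the block trays on it

ROBOT

A 6-joint arm with a two-finger parallel gripper is mounted at the origin on the work surface. World frame = base frame: x ahead of the robot, y to its left, z up, the work surface at z = 0. Lengths are in m, angles in rad, forces in N, time in s.
With the tool pointing down it reaches from about 0.35 to 0.8 m from the base axis. Payload 7.3 kg.
Tool frame: the origin (TCP) lies midway between the tips of the shut fingers; the grasp point (between the pads) lies 19 mm behind it; z points along the fingers, y is the direction in which the jaws open and shut (so a half turn about z gives the same grasp; the last joint's range is limited). The gripper opens to 85 mm and grips with 20 to 120 N. Pads are 22 mm wide; open, the fingers measure 114 mm over their backs; the gripper's body (76 mm by 85 mm) begins 54 mm behind the grasp point. The pads swing forward as they close: fully open they stand 13 mm farther back than shut.
Start: joints at [1.192, 0.342, 1.524, -0, 1.275, -0.146], TCP at [0.121, 0.511, 0.231] pointing down, gripper open.
Joint ranges: [-2.53, 2.53], [-0.77, 2.02], [0.04, 2.7], [-1, 4.14], [0.28, 2.66], [-3.11, 3.11]. Speed limits (rad/s): [2.57, 2.57, 3.14, 3.14, 3.14, 3.14].

INTERFACE

Orientations are given as [roll, pitch, yaw] about the fixed x, y, z axes, in that order (R = Rz(yaw) Ry(pitch) Rx(roll)).
In Python, from rig import arm gives the robot as it stands. The module is installed in compiled form; this text tells all that it offers. Calls block until the motion is done:
- arm.movep(position, orientation): joint-space move of the TCP to a pose.
- arm.move_linear(position, orientation=None, max_speed=0.15, until_force=None): straight line of the TCP; orientation=None keeps the orientation; max_speed is the mean speed in m/s. With until_force (N) it stops when the force on the tool has changed by that much, and returns True; else False.
- arm.goto_joints(angles): joint-space move.
- arm.gripper_to(opening, grasp_force=None): opening from 0.0 (shut) to 1.0 (fully open); grasp_force is the grip in N (None keeps the last); returns when the fingers have stopped.
- arm.pause(seconds).
- arm.ik(position, orientation): joint angles nearest the present ones, or None.
- arm.capture(name): name is "side" or "top"; returns the picture (384x512x3 uint8, red, green, blue); there is no depth.
- arm.calibration(name): a dict with "intrinsics" (3x3 intrinsics, pixels), "extrinsics" (4x4, takes a point from camera to world coordinates). Camera axes: x right, y up, looking along -z (the intrinsics and any distortion apply to the point x, -y, -z); pixel columns grow to the right and rows downward; lengths in m; the calibration is good to about 2 mm. A picture is of the moment at which its call begins. calibration takes no time and is no camera call.
A pose or a line that the arm cannot do raises arm.PlanningError and nothing moves.
- arm.job_done(): hands the job in, once; it reports no verdict.
Readings, each from a call of its own:
- arm.current_t(): time.
- arm.current_q(): joint angles.
- arm.current_qd(): joint speeds.
- arm.current_tau(): joint torques, N m.
- arm.current_tcp_pos(): TCP position.
- arm.current_eef_rot(): TCP orientation.
- arm.current_force(): force on the tool from outside, world axes, zero at the start.
- arm.current_ft_torque(): the same for the moment, N m.
- arm.current_width(): opening from 0.0 (shut) to 1.0 (fully open).
Only numpy, scipy, OpenCV 4.12 (cv2) and the standard library are available. Lean on these libraries where they do the work, as an engineer would, in place of code of your own. Each camera call takes 0.05 s, during which the arm holds its last target.

TASK

The cold plate is littered with wax chips: with the scraper, push every chip off it into the trough along its front edge, never touching the chips with the fingers, and stand the scraper back upright in its dish. Then pile all the block trays from the bench on the cleared plate, level and with the cut corners all at the same end so that each sits fully home on the one below, and close the pile with the cover, also fully home. Leave the other things on the bench where they are.

Things in the scene. Friction and masses are not known exactly. Their poses are not given: they have to be found in the camera images.
- plate_top (a point): middle of the top of the cold plate, a fixed white unit with a flat dark metal top 50 mm above the bench, 200 (x) x 240 mm (y) clear inside a rim 8 mm high along the rear (+x) edge and both sides (+y, -y). The front edge, at x = -108 mm, towards the robot, has no rim: the waste trough hangs there. Axes: x to the rear, y along the front edge, z up
- trough_in (a point): middle of the floor of the waste trough, an open steel channel fixed below the front edge of the cold plate. Inside it is 77 mm wide (x), 250 mm long (y); the plate's edge is 42 mm above its floor, its front wall 30 mm, its end walls 38 mm. Axes as plate_top
- dish: the scraper's dish: a fixed shallow open steel tray, 80 mm (its x) by 160 mm (its y), 14 mm high, walls and floor 3 mm thick; origin under its centre, on the bench
- scraper_mid (a point): the scraper, a plastic block standing upright in the dish, 56 mm high, 0.16 kg: a foot (the blade) 24 mm (its x) by 110 mm (its y), 14 mm high, flat underneath; above it a grip bar 22 mm (x, grip across this) by 90 mm (y). The same both ways round. Point: its centre, 28 mm above the underside, z up
- tray1_mid (a point): grey plastic tray of three cassettes, 108 mm (x) by 60 mm (y, grip here) by 24 mm high, 0.15 kg, one of up to three alike (None if absent). Two corners, at its +x end, are cut at 45 deg (15 mm). Point: its centre, 12 mm above the underside, z up. Each tray adds 20 mm to a pile: see tray2_mid for how they fit
- tray2_mid (a point): a tray just like tray1. Underneath, an open skirt 5 mm deep, inside 102 x 54 mm; sides are straight up to a shoulder at z 20 mm; a rim 98 x 50 mm with cut corners stands 4 mm above it. A skirt drops over the rim below with 2 mm play all round and stands on the shoulder; the wrong way round it stays 4 mm too high. Point: centre, 12 mm above underside
- tray3_mid (a point): a third tray just like tray1 and tray2 (None if absent). Point: its centre, 12 mm above the underside, x towards the cut corners, z up
- cover_mid (a point): the cover of the pile: grey plastic, 0.07 kg, with the outline, cut corners (at its +x end) and 5 mm skirt of the trays; flat top 9 mm above the underside, with a grip rib 60 mm (x) by 14 mm (y, grip across this) from 9 to 27 mm high. Point: its centre, 13.5 mm above the underside, x towards the cut corners, z up
- chip1: a loose off-white chip of hard paraffin wax, about 20 to 23 mm by 13 to 17 mm and 9 to 11 mm high, 12 g, lying on the cold plate, one of up to ten (None when absent); origin under its centre
- chip2: a loose off-white chip of hard paraffin wax, about 20 to 23 mm by 13 to 17 mm and 9 to 11 mm high, 12 g, lying on the cold plate, one of up to ten (None when absent); origin under its centre
- chip3: a loose off-white chip of hard paraffin wax, about 20 to 23 mm by 13 to 17 mm and 9 to 11 mm high, 12 g, lying on the cold plate, one of up to ten (None when absent); origin under its centre
- chip4: a loose off-white chip of hard paraffin wax, about 20 to 23 mm by 13 to 17 mm and 9 to 11 mm high, 12 g, lying on the cold plate, one of up to ten (None when absent); origin under its centre
- chip5: a loose off-white chip of hard paraffin wax, about 20 to 23 mm by 13 to 17 mm and 9 to 11 mm high, 12 g, lying on the cold plate, one of up to ten (None when absent); origin under its centre
- chip6: a loose off-white chip of hard paraffin wax, about 20 to 23 mm by 13 to 17 mm and 9 to 11 mm high, 12 g, lying on the cold plate, one of up to ten (None when absent); origin under its centre
- chip7: a loose off-white chip of hard paraffin wax, about 20 to 23 mm by 13 to 17 mm and 9 to 11 mm high, 12 g, lying on the cold plate, one of up to ten (None when absent); origin under its centre
- chip8: a loose off-white chip of hard paraffin wax, about 20 to 23 mm by 13 to 17 mm and 9 to 11 mm high, 12 g, lying on the cold plate, one of up to ten (None when absent); origin under its centre
- chip9: a loose off-white chip of hard paraffin wax, about 20 to 23 mm by 13 to 17 mm and 9 to 11 mm high, 12 g, lying on the cold plate, one of up to ten (None when absent); origin under its centre
- chip10: a loose off-white chip of hard paraffin wax, about 20 to 23 mm by 13 to 17 mm and 9 to 11 mm high, 12 g, lying on the cold plate, one of up to ten (None when absent); origin under its centre
- jar: a closed glass jar, 72 mm across, 95 mm high; origin under its centre; leave it alone
- tip_box: a white pipette-tip box, 85 x 120 x 50 mm; origin under its centre; leave it alone
- slide_box: a small card box of slides, 30 x 82 x 26 mm; origin under its centre; leave it alone

How it is judged:
On the way, in this order (a step that is already met when the one before it is completed fails the run):
1. every wax chip is off the plate and in the trough (z of each of chip1, chip2, chip3, chip4, chip5, chip6, chip7, chip8, chip9, chip10 in the frame of plate_top below -0.01 m and x of chip1 in the frame of plate_top between -0.19 and -0.105 m and y of chip1 in the frame of plate_top between -0.128 and 0.128 m and x of chip2 in the frame of plate_top between -0.19 and -0.105 m and y of chip2 in the frame of plate_top between -0.128 and 0.128 m and x of chip3 in the frame of plate_top between -0.19 and -0.105 m and y of chip3 in the frame of plate_top between -0.128 and 0.128 m and x of chip4 in the frame of plate_top between -0.19 and -0.105 m and y of chip4 in the frame of plate_top between -0.128 and 0.128 m and x of chip5 in the frame of plate_top between -0.19 and -0.105 m and y of chip5 in the frame of plate_top between -0.128 and 0.128 m and x of chip6 in the frame of plate_top between -0.19 and -0.105 m and y of chip6 in the frame of plate_top between -0.128 and 0.128 m and x of chip7 in the frame of plate_top between -0.19 and -0.105 m and y of chip7 in the frame of plate_top between -0.128 and 0.128 m and x of chip8 in the frame of plate_top between -0.19 and -0.105 m and y of chip8 in the frame of plate_top between -0.128 and 0.128 m and x of chip9 in the frame of plate_top between -0.19 and -0.105 m and y of chip9 in the frame of plate_top between -0.128 and 0.128 m and x of chip10 in the frame of plate_top between -0.19 and -0.105 m and y of chip10 in the frame of plate_top between -0.128 and 0.128 m), for 0.2 s.
2. the scraper stands upright in its dish (x of scraper_mid in the frame of dish between -0.03 and 0.03 m and y of scraper_mid in the frame of dish between -0.03 and 0.03 m and z of scraper_mid in the frame of dish between 0.022 and 0.036 m and angle between scraper_mid's own z axis and vertical below 0.1 rad), for 0.2 s.
3. all trays are piled on the cold plate, each fully home on the one below (angle between each of tray1_mid, tray2_mid, tray3_mid's own z axis and vertical below 0.04 rad and x of tray1_mid in the frame of plate_top between -0.09 and 0.08 m and y of tray1_mid in the frame of plate_top between -0.1 and 0.1 m and (z of tray1_mid in the frame of plate_top between 0.01 and 0.0135 m or z of tray1_mid in the frame of plate_top between 0.03 and 0.0335 m or z of tray1_mid in the frame of plate_top between 0.05 and 0.0535 m) and x of tray2_mid in the frame of plate_top between -0.09 and 0.08 m and y of tray2_mid in the frame of plate_top between -0.1 and 0.1 m and (z of tray2_mid in the frame of plate_top between 0.01 and 0.0135 m or z of tray2_mid in the frame of plate_top between 0.03 and 0.0335 m or z of tray2_mid in the frame of plate_top between 0.05 and 0.0535 m) and x of tray3_mid in the frame of plate_top between -0.09 and 0.08 m and y of tray3_mid in the frame of plate_top between -0.1 and 0.1 m and (z of tray3_mid in the frame of plate_top between 0.01 and 0.0135 m or z of tray3_mid in the frame of plate_top between 0.03 and 0.0335 m or z of tray3_mid in the frame of plate_top between 0.05 and 0.0535 m) and horizontal distance between tray1_mid and tray2_mid below 0.006 m and horizontal distance between each of tray1_mid, tray2_mid and tray3_mid below 0.006 m), for 0.2 s.
At the end, for the whole second after the job is handed in: Chips in the trough; scraper upright in its dish (30 mm from its centre); trays in one level pile on the plate, each fully home on the one below (height 2 mm, centres 6 mm); the cover fully home on top (8 mm); all at rest (all of step 1 and all of step 2 and all of step 3 and angle between cover_mid's own z axis and vertical below 0.04 rad and x of cover_mid in the frame of plate_top between -0.09 and 0.08 m and y of cover_mid in the frame of plate_top between -0.1 and 0.1 m and (z of cover_mid in the frame of plate_top between 0.0315 and 0.035 m or z of cover_mid in the frame of plate_top between 0.0515 and 0.055 m or z of cover_mid in the frame of plate_top between 0.0715 and 0.075 m) and horizontal distance between cover_mid and tray1_mid below 0.008 m and horizontal distance between cover_mid and tray2_mid below 0.008 m and horizontal distance between cover_mid and tray3_mid below 0.008 m and linear speed of each of scraper, cover, tray1, tray2, tray3 below 0.02 m/s); the robot touches nothing.
It fails at once if the fingers touch a wax chip (contact force between the fingers and chip1 above 0.5 N or contact force between the fingers and chip2 above 0.5 N or contact force between the fingers and chip3 above 0.5 N or contact force between the fingers and chip4 above 0.5 N or contact force between the fingers and chip5 above 0.5 N or contact force between the fingers and chip6 above 0.5 N or contact force between the fingers and chip7 above 0.5 N or contact force between the fingers and chip8 above 0.5 N or contact force between the fingers and chip9 above 0.5 N or contact force between the fingers and chip10 above 0.5 N).
It fails at once if a bystander (jar, tip box or slide box) is moved more than 3 cm (distance of any of jar, tip_box, slide_box from where it was at the start of the episode above 0.03 m).
Of tray1, tray2, tray3 only 2 to 3 are there at a start; the rules pass over those that are not, and their reading is None.
Of chip1, chip2, chip3, chip4, chip5, chip6, chip7, chip8, chip9, chip10 only 6 to 10 are there at a start; the rules pass over those that are not, and their reading is None.
At some moment in a run one of tray1, tray2, tray3, cover may be knocked a few centimetres aside while the robot is not near it.
It also fails if it takes over 210 s, if anything falls off the work surface, if the arm or the gripper's body presses on something with over 40 N, if the wrist force passes 120 N, or if a joint passes its speed limit or range.

## Working session

There is one attempt and no reset: what is moved stays moved. The work goes in short steps, each a Python script; the robot and the scene stay as the last script left them, time stands still between calls to the robot, and variables do not carry over. Pictures are saved under pics/ and viewed, and the job is handed in when it is done.

```bash
mkdir -p pics; ls
python3 - <<'E'
from rig import arm
import cv2,numpy as np
np.set_printoptions(precision=4,suppress=True)
for n in("top","side"):
    im=arm.capture(n);cv2.imwrite(f"pics/{n}0.png",im[:,:,::-1])
    c=arm.calibration(n);print(n,c)
print(arm.current_t(),arm.current_tcp_pos(),arm.current_eef_rot(),arm.current_width())
E
```

```text
pics
top {'intrinsics': array([[485.2019,   0.    , 258.692 ],
       [  0.    , 485.2019, 188.6298],
       [  0.    ,   0.    ,   1.    ]]), 'extrinsics': array([[ 0.0245,  0.9826, -0.1839,  0.2974],
       [-0.9997,  0.0224, -0.0133, -0.0174],
       [-0.0089,  0.1841,  0.9829,  1.3458],
       [ 0.    ,  0.    ,  0.    ,  1.    ]])}
side {'intrinsics': array([[472.6208,   0.    , 256.634 ],
       [  0.    , 472.6208, 187.5881],
       [  0.    ,   0.    ,   1.    ]]), 'extrinsics': array([[ 0.6707,  0.5545, -0.4927, -0.2022],
       [-0.7417,  0.4961, -0.4513, -0.6863],
       [-0.0058,  0.6681,  0.744 ,  1.1618],
       [ 0.    ,  0.    ,  0.    ,  1.    ]])}
0.1 [0.121  0.5105 0.2307] [-3.1403 -0.0002  2.9088] 0.9999418765967019
```

View pics/top0.png

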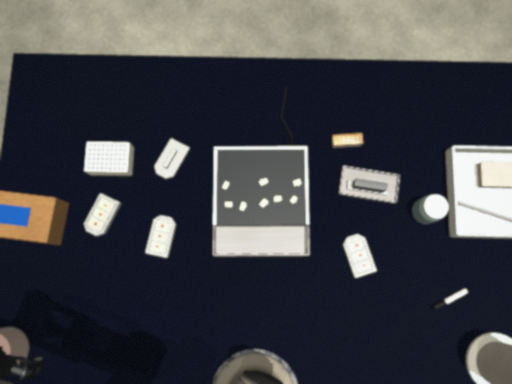

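View pics/side0.png

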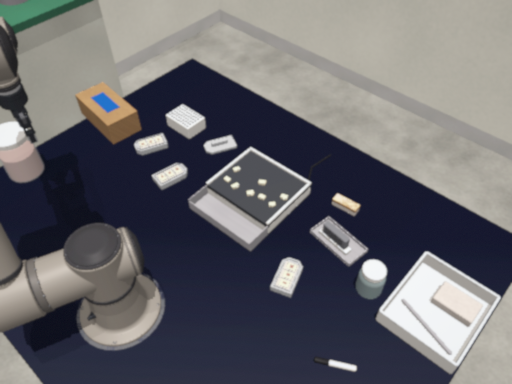

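Top view: plate at about (261,190), trough below it, scraper (370,184), trays (101,214), (160,236), (360,256), cover (172,158). All three trays and 9 or so chips are present. I'll enlarge.

```bash
cat > h.py <<'E'
from rig import arm
import cv2,numpy as np
np.set_printoptions(precision=4,suppress=True)
def proj(n,P):
    c=arm.calibration(n);K=c["intrinsics"];T=np.linalg.inv(c["extrinsics"])
    P=np.atleast_2d(P);p=P@T[:3,:3].T+T[:3,3];p=p*[1,-1,-1];q=p@K.T;return q[:,:2]/q[:,2:]
def unp(n,uv,z):
    c=arm.calibration(n);K=c["intrinsics"];E=c["extrinsics"]
    uv=np.atleast_2d(np.asarray(uv,float));d=np.c_[uv,np.ones(len(uv))]@np.linalg.inv(K).T*[1,-1,-1]
    d=d@E[:3,:3].T;o=E[:3,3];return o+d*((z-o[2])/d[:,2])[:,None]
def crop(n,name,x0,y0,x1,y1,f,im=None):
    if im is None: im=arm.capture(n)
    a=cv2.resize(im[y0:y1,x0:x1],None,fx=f,fy=f,interpolation=cv2.INTER_CUBIC)
    # grid ticks every 10 px
    for x in range((x0+9)//10*10,x1,10):
        cv2.line(a,(int((x-x0+.5)*f),0),(int((x-x0+.5)*f),8),(255,0,0),1);cv2.putText(a,str(x),(int((x-x0)*f)-8,20),0,.35,(255,0,0),1)
    for y in range((y0+9)//10*10,y1,10):
        cv2.line(a,(0,int((y-y0+.5)*f)),(8,int((y-y0+.5)*f)),(255,0,0),1);cv2.putText(a,str(y),(10,int((y-y0+.5)*f)+4),0,.35,(255,0,0),1)
    cv2.imwrite(f"pics/{name}.png",a[:,:,::-1])
E
python3 - <<'E'
from h import *
im=cv2.imread("pics/top0.png")[:,:,::-1].copy()
crop("top","c1",200,135,320,265,4.5,im)
crop("top","c2",70,130,200,270,4.2,im)
crop("top","c3",320,120,460,290,3.5,im)
E
```

```text
(no output)
```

View pics/c1.png

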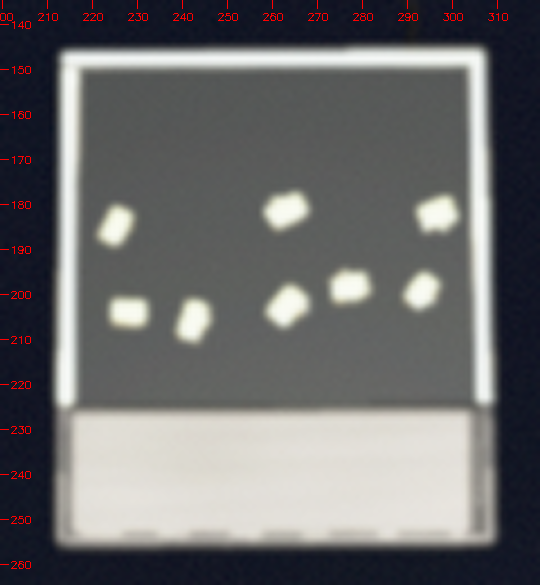

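View pics/c2.png

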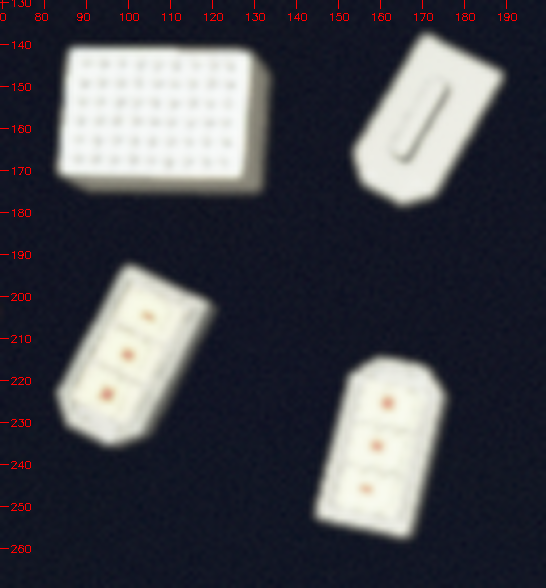

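View pics/c3.png

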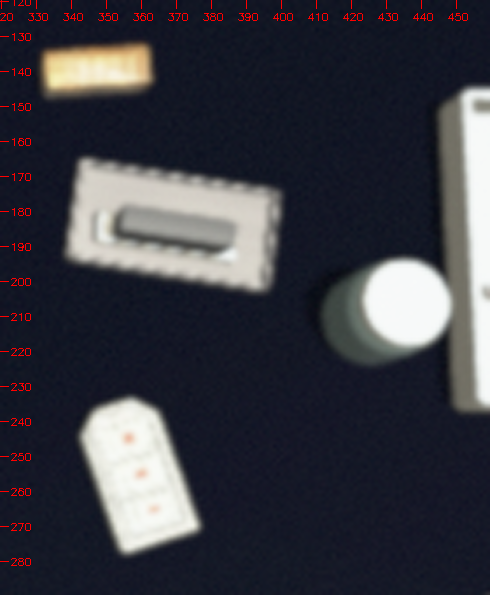

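Eight chips; three trays; cover cut corners point at (168,178); scraper bar about (371,185). I'll fit model silhouettes in both views.

```bash
cat >> h.py <<'E'
from scipy.optimize import minimize
from scipy.ndimage import gaussian_filter
TO=np.array([[-.054,-.03],[.039,-.03],[.054,-.015],[.054,.015],[.039,.03],[-.054,.03]])
RI=np.array([[-.049,-.025],[.034,-.025],[.049,-.010],[.049,.010],[.034,.025],[-.049,.025]])
def box(a,b):return np.array([[-a,-b],[a,-b],[a,b],[-a,b]])/2
def ext(poly,z0,z1):return np.vstack([np.c_[poly,np.full(len(poly),z)] for z in(z0,z1)])
MODEL={'tray':np.vstack([ext(TO,0,.02),ext(RI,.02,.024)]),'cover':np.vstack([ext(TO,0,.009),ext(box(.06,.014),.009,.027)]),
 'dish':ext(box(.08,.16),0,.014)}
def place(M,x,y,th,z):
    c,s=np.cos(th),np.sin(th);return M@np.array([[c,s,0],[-s,c,0],[0,0,1]])+[x,y,z]
def rend(n,P,win,ss=4):
    x0,y0,x1,y1=win;h=cv2.convexHull(((proj(n,P)-[x0,y0]+.5)*ss*16-8).astype(np.float32)).round().astype(np.int32)
    m=np.zeros(((y1-y0)*ss,(x1-x0)*ss),np.uint8);cv2.fillConvexPoly(m,h,255,cv2.LINE_AA,4)
    return cv2.resize(m,(x1-x0,y1-y0),interpolation=cv2.INTER_AREA)/255.
def fit(kind,x,y,th,z,ims,thr=45,wide=22):
    M=MODEL[kind];obs={};P0=place(M,x,y,th,z)
    for n,im in ims.items():
        q=proj(n,P0);x0,y0=(q.min(0)-wide*.5).astype(int);x1,y1=(q.max(0)+wide*.5).astype(int)
        win=(max(x0,0),max(y0,0),min(x1,512),min(y1,384))
        g=im[win[1]:win[3],win[0]:win[2]].max(2).astype(float)
        obs[n]=(win,np.clip((g-35)/70.,0,1))
    def cost(p):
        P=place(M,p[0],p[1],p[2],z)
        return sum(((gaussian_filter(rend(n,P,w),.7)-o)**2).mean() for n,(w,o) in obs.items())
    S=np.array([[0,0,0],[.01,0,0],[0,.01,0],[0,0,.15]])
    best=None
    for k in range(3):
        x0=np.array([x,y,th]) if best is None else best.x
        r=minimize(cost,x0,method='Nelder-Mead',options=dict(initial_simplex=x0+S*(.6**k),xatol=1e-5,fatol=1e-7,maxiter=200))
        if best is None or r.fun<best.fun: best=r
    return best.x,best.fun
E
python3 - <<'E'
from h import *
im=cv2.imread("pics/top0.png")[:,:,::-1].copy();si=cv2.imread("pics/side0.png")[:,:,::-1].copy()
def two(a,b,z):
    A=unp("top",[a,b],z);c=A.mean(0);d=A[1]-A[0];return c[0],c[1],np.arctan2(d[1],d[0])
G={'trayA':two((107,198),(93,234),.02),'trayB':two((156,255),(164,216),.02),'trayC':two((367,274),(353,235),.02),
'cover':two((180,142),(164,178),.009),'dish':two((367,198.5),(371.5,170),.014)}
for k,g in G.items():
    kind=k[:4] if k[:4]=='tray' else k
    for nm,ims in(('top',{'top':im}),('side',{'side':si}),('both',{'top':im,'side':si})):
        p,f=fit(kind,*g,0,ims);print(k,nm,np.array(g),p,round(f,5))
# plate
q=[(216.5,149.5),(304,149.5),(308,225),(213,225),(217.5,225),(304.5,225)]
print('plate in top',unp("top",q,.058)); print(unp("top",q,.05))
print('bar',unp("top",[(354.5,183),(387,188.5),(371,185)],.059))
E
```

```text
trayA top [0.4589 0.4363 2.8499] [0.4621 0.4384 2.7327] 0.01171
trayA side [0.4589 0.4363 2.8499] [0.4632 0.4378 2.7493] 0.17521
trayA both [0.4589 0.4363 2.8499] [0.4626 0.4381 2.7395] 0.18716
trayB top [ 0.4092  0.2672 -0.1421] [ 0.4097  0.2673 -0.183 ] 0.01799
trayB side [ 0.4092  0.2672 -0.1421] [ 0.4113  0.2677 -0.1846] 0.06401
trayB both [ 0.4092  0.2672 -0.1421] [ 0.4105  0.2673 -0.1906] 0.08243
trayC top [ 0.3707 -0.2779  0.3367] [ 0.3704 -0.276   0.3366] 0.01874
trayC side [ 0.3707 -0.2779  0.3367] [ 0.3718 -0.2732  0.3014] 0.07432Traceback (most recent call last):
  File "<stdin>", line 10, in <module>
  File "h.py", line 48, in fit
    r=minimize(cost,x0,method='Nelder-Mead',options=dict(initial_simplex=x0+S*(.6**k),xatol=1e-5,fatol=1e-7,maxiter=200))
    res = _minimize_neldermead(fun, x0, args, callback, bounds=bounds,
                               **options)
    fxcc = func(xcc)
    fx = function(np.copy(x), *(wrapper_args + args))
  File "h.py", line 43, in cost
    return sum(((gaussian_filter(rend(n,P,w),.7)-o)**2).mean() for n,(w,o) in obs.items())
  File "h.py", line 43, in <genexpr>
    return sum(((gaussian_filter(rend(n,P,w),.7)-o)**2).mean() for n,(w,o) in obs.items())
                                 ~~~~^^^^^^^
  File "h.py", line 31, in rend
    x0,y0,x1,y1=win;h=cv2.convexHull(((proj(n,P)-[x0,y0]+.5)*ss*16-8).astype(np.float32)).round().astype(np.int32)
                                       ~~~~^^^^^
  File "h.py", line 5, in proj
    c=arm.calibration(n);K=c["intrinsics"];T=np.linalg.inv(c["extrinsics"])
ValueError: time passes only in moves, steps and waits
```

```bash
sed -i 's/arm\.calibration(n)/CAL[n]/; s/^from scipy.optimize/CAL={k:arm.calibration(k) for k in("top","side")}\nfrom scipy.optimize/' h.py
python3 - <<'E'
from h import *
im=cv2.imread("pics/top0.png")[:,:,::-1].copy();si=cv2.imread("pics/side0.png")[:,:,::-1].copy()
print(im[170:230,130:145].max(2).mean(),si[260:300,190:230].max(2).mean(),si[120:130,160:165].max(2).mean())
def two(a,b,z):
    A=unp("top",[a,b],z);c=A.mean(0);d=A[1]-A[0];return c[0],c[1],np.arctan2(d[1],d[0])
G={'trayC':two((367,274),(353,235),.02),
'cover':two((180,142),(164,178),.009),'dish':two((367,198.5),(371.5,170),.014)}
for k,g in G.items():
    kind=k[:4] if k[:4]=='tray' else k
    for nm,ims in(('top',{'top':im}),('side',{'side':si})):
        p,f=fit(kind,*g,0,ims,wide=14);print(k,nm,np.array(g),p,round(f,5))
q=[(216.5,149.5),(304,149.5),(308,225),(213,225),(217.5,225),(304.5,225)]
print('plate in top',unp("top",q,.058)); print(unp("top",q,.05))
print('bar',unp("top",[(354.5,183),(387,188.5),(371,185)],.059))
crop("side","s1",180,130,320,260,5,si);crop("side","s2",260,180,400,310,5,si)
E
```

```text
37.24888888888889 55.70625 46.1
trayC top [ 0.3707 -0.2779  0.3367] [ 0.3704 -0.276   0.3366] 0.02444
trayC side [ 0.3707 -0.2779  0.3367] [ 0.3718 -0.2732  0.3014] 0.07218
cover top [0.6249 0.2486 2.7855] [0.6287 0.2547 2.6697] 0.02387
cover side [0.6249 0.2486 2.7855] [0.6296 0.255  2.684 ] 0.10543
dish top [ 0.5662 -0.3077 -0.1696] [ 0.5688 -0.3084 -0.147 ] 0.01165
dish side [ 0.5662 -0.3077 -0.1696] [ 0.5695 -0.3069 -0.1434] 0.09597
plate in top [[ 0.6449  0.1184  0.058 ]
 [ 0.6501 -0.1214  0.058 ]
 [ 0.4429 -0.1336  0.058 ]
 [ 0.4369  0.1193  0.058 ]
 [ 0.4372  0.1073  0.058 ]
 [ 0.4426 -0.1243  0.058 ]]
[[ 0.647   0.1193  0.05  ]
 [ 0.6523 -0.1221  0.05  ]
 [ 0.4438 -0.1343  0.05  ]
 [ 0.4378  0.1202  0.05  ]
 [ 0.4381  0.1081  0.05  ]
 [ 0.4435 -0.1249  0.05  ]]
bar [[ 0.5595 -0.2582  0.059 ]
 [ 0.5463 -0.3453  0.059 ]
 [ 0.555  -0.3025  0.059 ]]
```

View pics/s1.png

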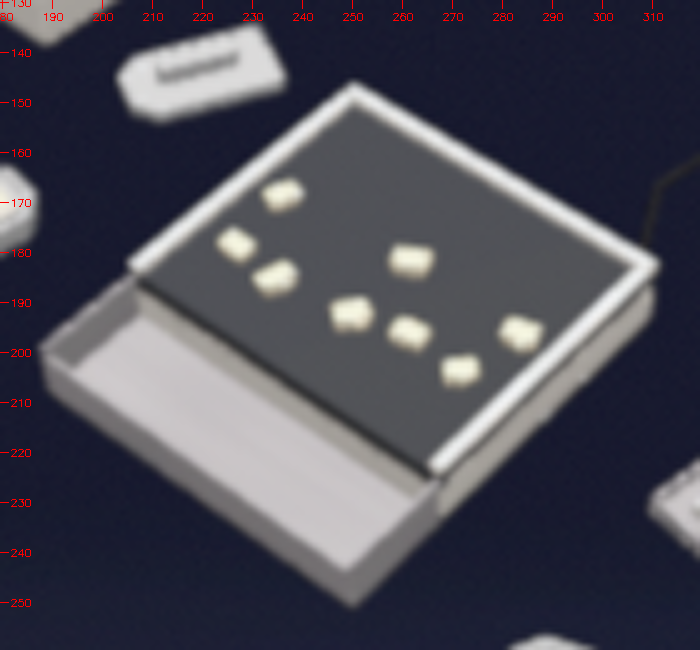

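View pics/s2.png

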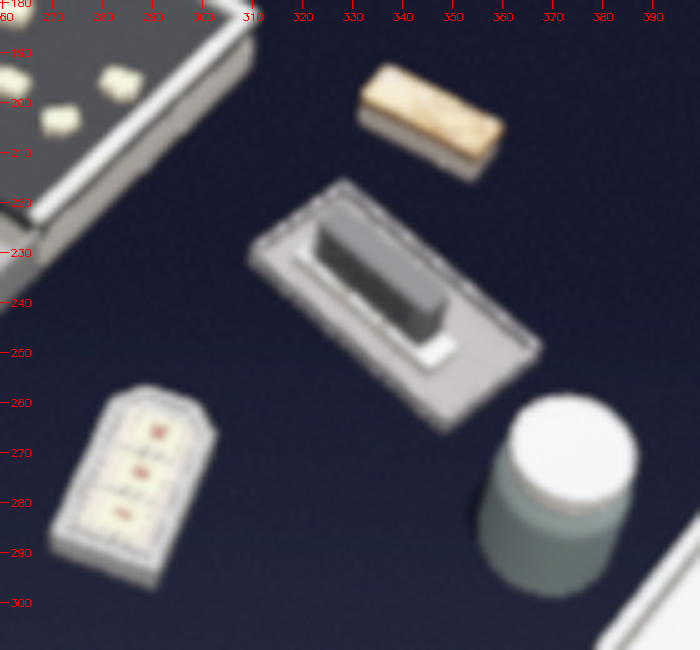

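```bash
cat > p.py <<'E'
from h import *
from scipy.optimize import least_squares
T=[((.108,.128),213.3,145.2),((.108,-.128),307.7,145),((.1,.12),217.1,149.8),((.1,-.12),303.9,149.4),((-.108,.128),212.2,224.3),((-.108,.12),216.6,224.3),((-.108,-.12),304.8,224),((-.108,-.128),309.3,224)]
S=[((-.108,.128),206.1,181.9),((.108,.128),250.1,146.1),((.108,-.128),311.5,182.5),((-.108,-.124),266.9,223.1)]
def res(p,raw=False):
    out=[]
    for n,L in(("top",T),("side",S)):
        M=np.array([[a[0],a[1],.058] for a,_,_ in L]);out.append(proj(n,place(M,p[0],p[1],p[2],0))-np.array([[u,v] for _,u,v in L]))
    return out if raw else np.vstack(out).ravel()
r=least_squares(res,[.54,0,.02]);print(r.x);print(res(r.x,True))
for w in(0,1):
    f=lambda p:res(p,True)[w].ravel();print(w,least_squares(f,[.54,0,.02]).x)
print('bar side',unp("side",[(327.6,220),(323.6,225.6),(350,238),(345,242.4)],.059),unp("side",[(327.6,220),(323.6,225.6),(350,238),(345,242.4)],.059).mean(0))
q0=arm.current_q()
for pos in([.555,-.30,.2],[.545,0,.2],[.61,.06,.2],[.435,-.06,.2]):
    for yaw in(-.147+np.pi/2,-.147-np.pi/2,.02+np.pi/2,.02-np.pi/2):
        print(pos,round(yaw,2),arm.ik(pos,[np.pi,0,yaw]))
E
python3 p.py
```

```text
[ 0.55   -0.005   0.0265]
[array([[ 0.6655,  0.8289],
       [-0.4979,  0.6238],
       [-0.2658, -0.966 ],
       [ 0.4403, -0.942 ],
       [ 0.5518,  0.0559],
       [-0.8497,  0.047 ],
       [ 1.0501,  0.0778],
       [-0.4417,  0.0688]]), array([[-0.4431,  0.0636],
       [ 0.2783,  0.2622],
       [-0.2557, -0.3448],
       [-0.2596, -0.3589]])]
0 [ 0.5499 -0.0048  0.0263]
1 [ 0.55   -0.0058  0.027 ]
bar side [[ 0.5724 -0.2596  0.059 ]
 [ 0.5479 -0.2632  0.059 ]
 [ 0.5624 -0.346   0.059 ]
 [ 0.5403 -0.3442  0.059 ]] [ 0.5557 -0.3033  0.059 ]
[0.555, -0.3, 0.2] 1.42 [-0.6169  0.5615  1.2562  0.      1.3239 -0.4699]
[0.555, -0.3, 0.2] -1.72 [-0.6169  0.5615  1.2562 -0.      1.3239  2.6716]
[0.555, -0.3, 0.2] 1.59 [-0.6169  0.5615  1.2562  0.      1.3239 -0.6369]
[0.555, -0.3, 0.2] -1.55 [-0.6169  0.5615  1.2562 -0.      1.3239  2.5046]
[0.545, 0, 0.2] 1.42 [-0.1406  0.4049  1.5183 -0.      1.2184  0.0064]
[0.545, 0, 0.2] -1.72 None
[0.545, 0, 0.2] 1.59 [-0.1406  0.4049  1.5183  0.      1.2184 -0.1606]
[0.545, 0, 0.2] -1.55 [-0.1406  0.4049  1.5183 -0.      1.2184  2.9809]
[0.61, 0.06, 0.2] 1.42 [-0.0269  0.5279  1.3147 -0.      1.299   0.1201]
[0.61, 0.06, 0.2] -1.72 [-0.0269  0.5279  1.3147  0.      1.299  -3.0215]
[0.61, 0.06, 0.2] 1.59 [-0.0269  0.5279  1.3147 -0.      1.299  -0.0469]
[0.61, 0.06, 0.2] -1.55 [-0.0269  0.5279  1.3147 -0.      1.299   3.0947]
[0.435, -0.06, 0.2] 1.42 [-0.3119  0.2166  1.7942 -0.      1.1308 -0.1649]
[0.435, -0.06, 0.2] -1.72 [-0.3119  0.2166  1.7942 -0.      1.1308  2.9767]
[0.435, -0.06, 0.2] 1.59 [-0.3119  0.2166  1.7942  0.      1.1308 -0.3319]
[0.435, -0.06, 0.2] -1.55 [-0.3119  0.2166  1.7942 -0.      1.1308  2.8097]
```

Plate centre about (0.550,-0.005), yaw 0.0265, with residuals ≤1 px; the views agree on the scraper (0.555,-0.303, yaw -0.15). Grasping the scraper.

```bash
cat >> h.py <<'E'
PL=(.550,-.005,.0265)
def pw(x,y):
    c,s=np.cos(PL[2]),np.sin(PL[2]);return np.array([PL[0]+c*x-s*y,PL[1]+s*x+c*y])
def down(yaw):return [np.pi,0,yaw]
E
python3 - <<'E'
from h import *
y=-.15+np.pi/2
arm.gripper_to(0.7)
arm.movep([.5553,-.303,.16],down(y))
print(arm.current_tcp_pos(),arm.current_force())
print(arm.move_linear([.5553,-.303,.028],max_speed=.12,until_force=8),arm.current_tcp_pos())
arm.gripper_to(0,grasp_force=60);print(arm.current_width()*85)
arm.move_linear([.5553,-.303,.13],max_speed=.12);print(arm.current_force(),arm.current_t(),arm.current_width()*85)
crop("side","g1",260,120,400,280,4);crop("top","g2",320,120,420,240,4)
E
```

```text
[ 0.5557 -0.3022  0.1601] [-0.0253  0.9008 -0.155 ]
False [ 0.5558 -0.3033  0.0289]
21.42575959656162
[-0.1887 -0.0961 -1.6459] 6.3917 20.817092378053054
```

View pics/g1.png

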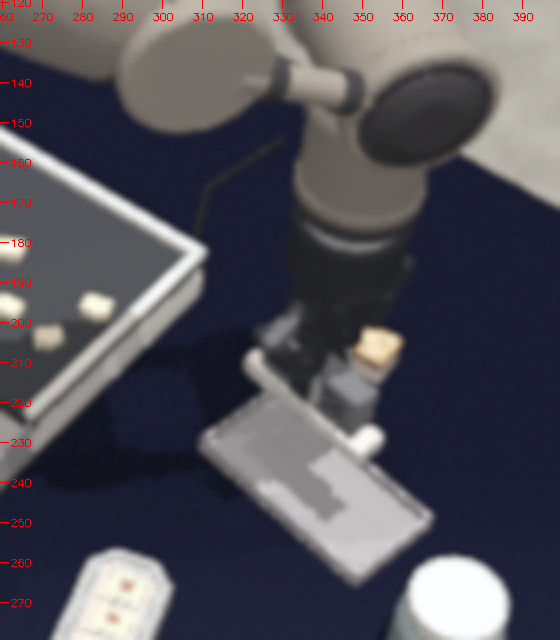

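The picture shows the scraper held level with the blade visible both sides at (320,215)–(370,230). Now the sweeps.

```bash
cat >> h.py <<'E'
YP=PL[2]+np.pi/2
def sweep(py,x0=.072,x1=-.113,lift=True,zs=None):
    a=pw(x0,py);b=pw(x1+.05,py);c=pw(x1,py)
    arm.movep([*a,.135],down(YP))
    arm.move_linear([*a,.083],max_speed=.1)
    if zs is None:
        hit=arm.move_linear([*a,.072],max_speed=.02,until_force=3);z=arm.current_tcp_pos()[2]
        print('touch',hit,z);zs=z+.0007
    arm.move_linear([*a,zs],max_speed=.05)
    arm.move_linear([*b,zs],max_speed=.1)
    arm.move_linear([*c,zs],max_speed=.06)
    f=arm.current_force();print('f',f,arm.current_tcp_pos())
    arm.move_linear([*c,zs+.05],max_speed=.15)
    return zs
E
python3 - <<'E'
from h import *
arm.move_linear([.5553,-.303,.15])
z=sweep(-.062);print(z,arm.current_t())
crop("side","w1",180,120,320,260,4.5);crop("top","w2",200,135,320,265,4.5)
E
```

```text
touch True 0.07562209480717651
f [ 0.5343  0.8338 -2.8068] [ 0.4391 -0.0701  0.0765]
0.07632209480717651 12.075
```

View pics/w1.png

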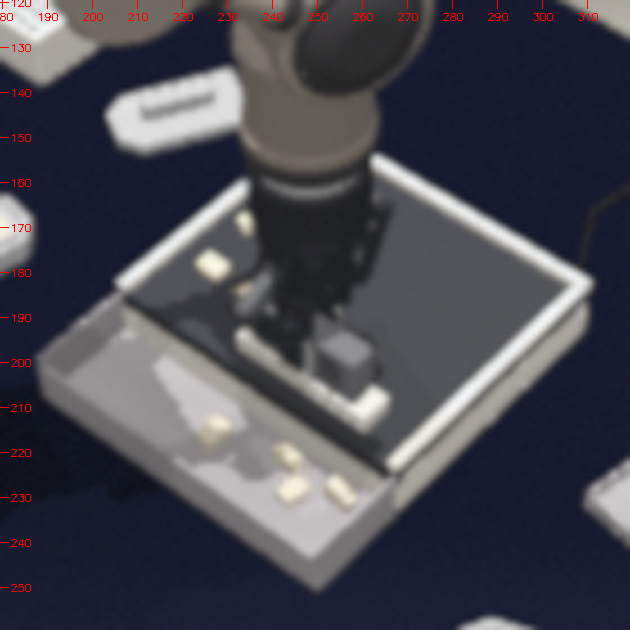

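View pics/w2.png

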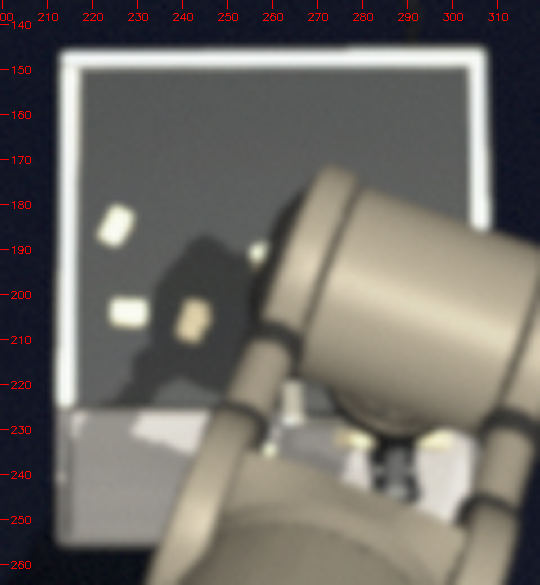

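Four chips in the trough, four left on the plate (three left, one near (257,190)). Now left lane, then centre.

Run:
```python
from h import *
sweep(.062,zs=.0763);sweep(0.0,zs=.0763);print(arm.current_t())
p=arm.current_tcp_pos()
arm.movep([.50,-.26,.16],down(YP))
print(arm.current_t(),arm.current_width()*85)
crop("side","w3",180,120,320,260,4.5);crop("top","w4",200,135,320,265,4.5)
```

```text
f [-0.3293  0.3593 -2.0618] [0.4359 0.0539 0.0765]
f [-0.6927 -0.2044 -2.28  ] [ 0.4375 -0.0081  0.0764]
21.7
22.725 21.234618292693366
```

View pics/w3.png

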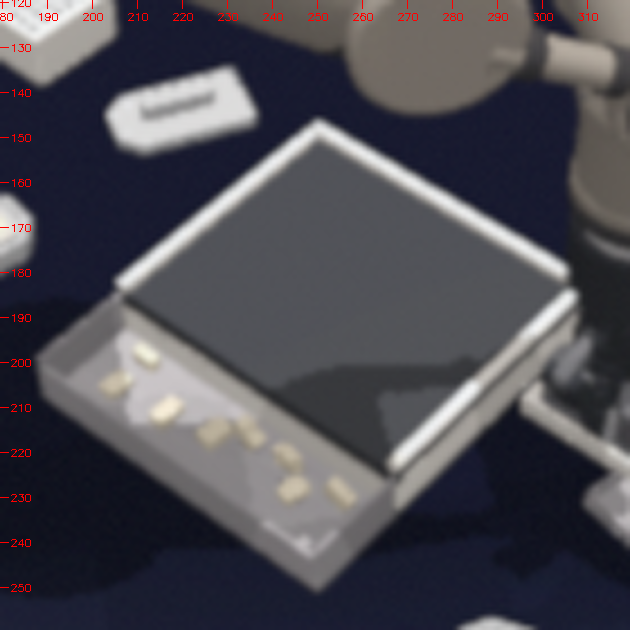

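View pics/w4.png

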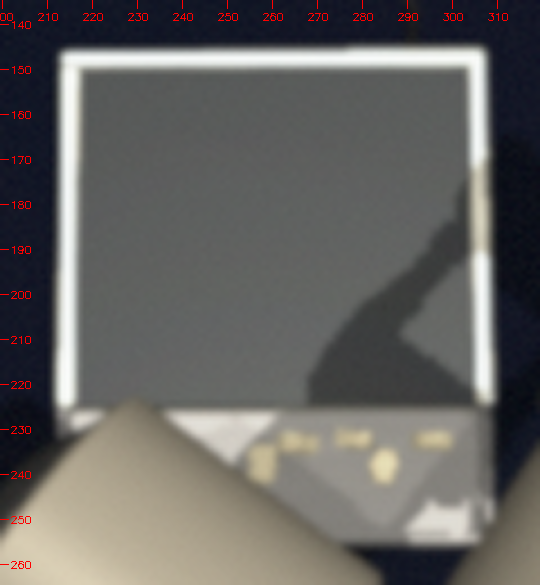

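All eight chips are in the trough and the plate is clear. Returning the scraper.

Run:
```python
from h import *
y=-.146+np.pi/2
arm.movep([.569,-.3077,.12],down(y))
arm.move_linear([.569,-.3077,.036],max_speed=.12)
print(arm.move_linear([.569,-.3077,.0265],max_speed=.02,until_force=3),arm.current_tcp_pos())
arm.gripper_to(.6)
arm.move_linear([.569,-.3077,.17],max_speed=.2)
arm.movep([.3,-.0,.35],down(np.pi/2))
print(arm.current_t())
a=arm.capture("side");b=arm.capture("top")
cv2.imwrite("pics/side1.png",a[:,:,::-1]);cv2.imwrite("pics/top1.png",b[:,:,::-1])
```

```text
True [ 0.5693 -0.3079  0.0286]
27.4667
```

View pics/side1.png

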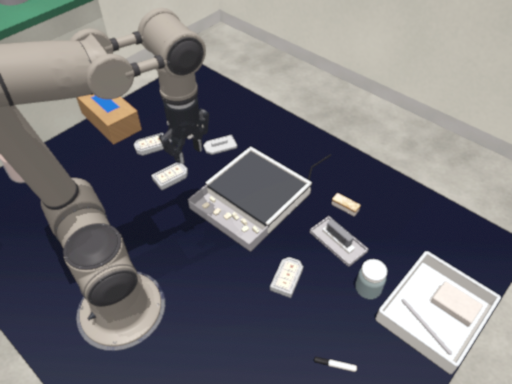

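View pics/top1.png

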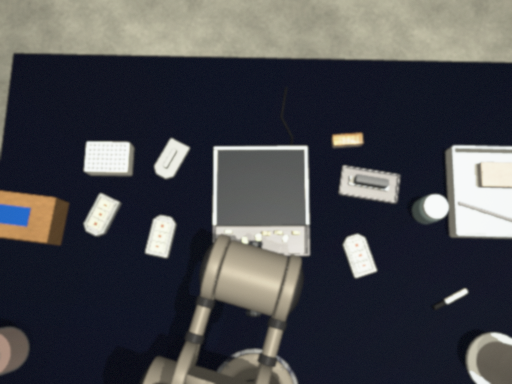

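Scraper stands in its dish at (371,182), and nothing else has moved. Refit the trays with a better background threshold.

```bash
sed -i 's|obs\[n\]=(win,np.clip((g-35)/70.,0,1))|lo=np.percentile(g,20)+10;obs[n]=(win,np.clip((g-lo)/70.,0,1))|' h.py
cat >> h.py <<'E'
def over(n,im,items,name,win,f=4):
    a=im.copy();x0,y0,x1,y1=win;a=cv2.resize(a[y0:y1,x0:x1],None,fx=f,fy=f,interpolation=cv2.INTER_CUBIC)
    for kind,p,z in items:
        M=MODEL[kind];P=place(M,*p,z)
        for k in range(0,len(M),6 if kind=='tray' else len(M)):
            q=(proj(n,P[k:k+6] if kind=='tray' else P)-[x0,y0]+.5)*f
            q=q if kind=='tray' else cv2.convexHull(q.astype(np.float32))
            cv2.polylines(a,[q.round().astype(np.int32).reshape(-1,1,2)],True,(255,0,0) if k%12==0 else (0,160,255),1)
    cv2.imwrite(f"pics/{name}.png",a[:,:,::-1])
E
python3 - <<'E'
from h import *
im=cv2.imread("pics/top1.png")[:,:,::-1].copy();si=cv2.imread("pics/side1.png")[:,:,::-1].copy()
G={'A':('tray',.4626,.438,2.74),'B':('tray',.41,.267,-.185),'C':('tray',.371,-.275,.32),'K':('cover',.629,.255,2.68)}
it=[]
for k,g in G.items():
    for nm,ims in(('top',{'top':im}),('side',{'side':si})):
        p,f=fit(*g,0,ims,wide=12);print(k,nm,p,round(f,5))
        if nm=='top':it.append((g[0],p,0))
over("top",im,it,"o1",(330,225,390,285),6)
over("top",im,it,"o2",(75,130,200,265),4)
E
```

```text
A top [0.4625 0.4383 2.7343] 0.01059
A side [0.4595 0.4406 2.7009] 0.08479
B top [ 0.4097  0.2674 -0.1812] 0.01772
B side [ 0.4115  0.2679 -0.1835] 0.01553
C top [ 0.3703 -0.276   0.3355] 0.01871
C side [ 0.3722 -0.2729  0.3182] 0.00835
K top [0.6284 0.2548 2.6661] 0.01874
K side [0.6299 0.2556 2.669 ] 0.0363
```

View pics/o1.png

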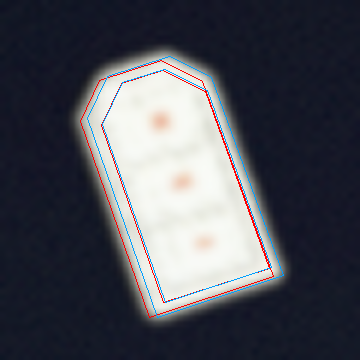

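View pics/o2.png

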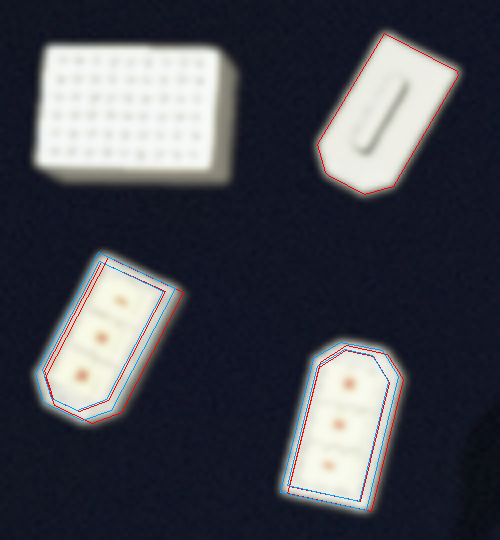

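Fits overlay well (the red/blue outlines sit on the trays). Pick tray C and place it at the plate centre.

```bash
cat >> h.py <<'E'
def pick(x,y,th,z=0.0,op=1.0,F=40,via=.16):
    arm.gripper_to(op)
    arm.movep([x,y,via],down(th))
    arm.move_linear([x,y,z+.02],max_speed=.15)
    hit=arm.move_linear([x,y,z],max_speed=.04,until_force=6)
    print('hit',hit,arm.current_tcp_pos());f0=np.array(arm.current_force())
    arm.gripper_to(0,grasp_force=F);print('width',arm.current_width()*85)
    arm.move_linear([x,y,via],max_speed=.15);arm.pause(.2)
    print('lift force',np.array(arm.current_force()),'w',arm.current_width()*85,'t',arm.current_t())
E
python3 - <<'E'
from h import *
arm.movep([.371,-.274,.2],down(.327))
pick(.3712,-.2745,.327)
crop("side","k1",220,130,380,310,3.3)
E
```

```text
hit False [ 0.3711 -0.2745 -0.0002]
width 59.061461585701814
lift force [-0.0569  0.1821 -1.3795] w 58.6358496403371 t 33.0167
```

View pics/k1.png

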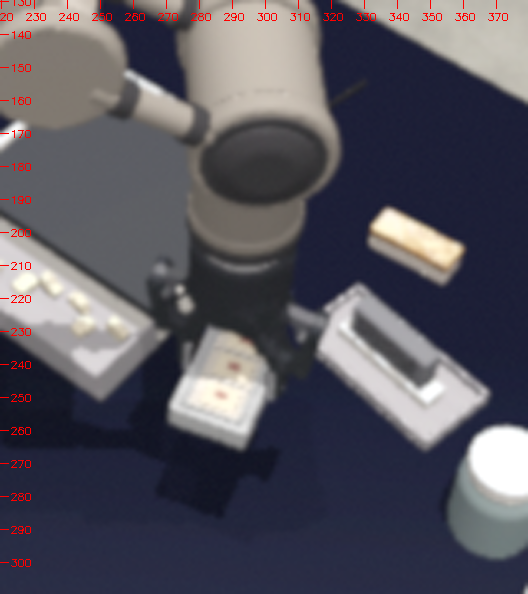

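Tray held level (weight 1.4 N). Place it.

```bash
cat >> h.py <<'E'
PILE=pw(0,0)
def bring(zc,zp=-.0002,off=(0,0),over=.07):
    """zc: surface height where underside should end"""
    t=PILE+np.array(off)
    arm.movep([*t,zp+zc+over],down(YP))
    arm.move_linear([*t,zp+zc+.012],max_speed=.12);arm.pause(.15)
    hit=arm.move_linear([*t,zp+zc-.004],max_speed=.02,until_force=4)
    z=arm.current_tcp_pos()[2];print('hit',hit,'z err',z-zp-zc,arm.current_force());return z-zp-zc
def letgo(up=.12):
    arm.gripper_to(1.0);p=arm.current_tcp_pos();arm.move_linear([p[0],p[1],p[2]+up],max_speed=.15)
E
python3 - <<'E'
from h import *
bring(.05);letgo()
arm.movep([.41,.267,.2],down(-.18));print(arm.current_t())
a=arm.capture("side");b=arm.capture("top")
cv2.imwrite("pics/side2.png",a[:,:,::-1]);cv2.imwrite("pics/top2.png",b[:,:,::-1])
crop("side","s5",130,120,330,270,3.5,a);crop("top","t5",70,130,320,270,3,b)
E
```

```text
hit True z err 0.0006398283743741726 [-1.1434  0.0455  5.1606]
39.025
```

View pics/s5.png

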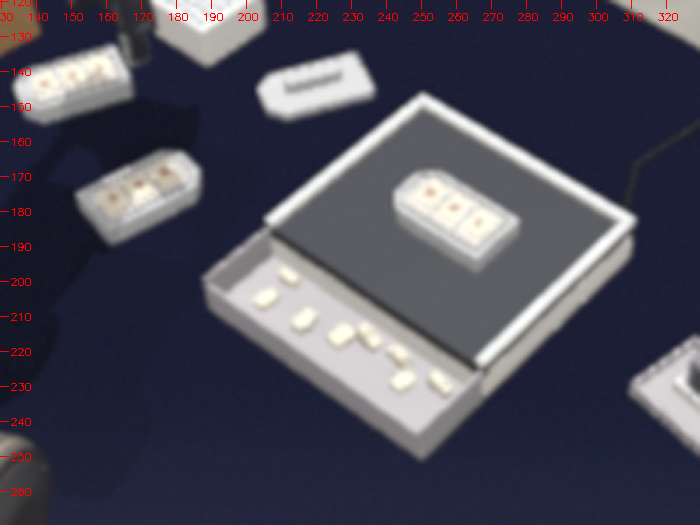

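View pics/t5.png

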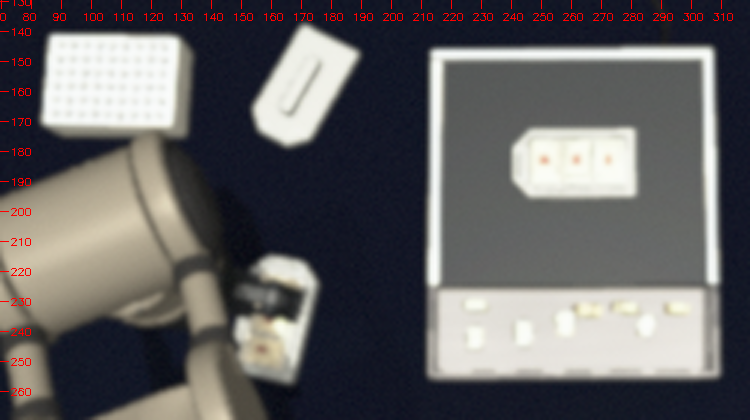

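Tray sits on the plate with cuts toward +y (at (243,183) top). Measure it and confirm B is unmoved, then pick B.

Run:
```python
from h import *
im=cv2.imread("pics/top2.png")[:,:,::-1].copy();si=cv2.imread("pics/side2.png")[:,:,::-1].copy()
print('target',PILE,YP)
for nm,ims in(('top',{'top':im}),('side',{'side':si})):print(fit('tray',*PILE,YP,.05,ims,wide=10))
print('B',fit('tray',.4106,.2677,-.182,0,{'side':si},wide=12),'A',fit('tray',.4626,.438,2.74,0,{'side':si},wide=12))
pick(.4106,.2677,-.182)
```

```text
target [ 0.55  -0.005] 1.5972963267948965
(array([ 0.5511, -0.006 ,  1.6021]), np.float64(0.008040155692458587))
(array([ 0.5529, -0.0021,  1.6113]), np.float64(0.02399456309139334))
B (array([ 0.4111,  0.2667, -0.1848]), np.float64(0.010996395243724184)) A (array([0.4633, 0.4383, 2.7581]), np.float64(0.0674524137795869))
hit False [ 0.4106  0.2677 -0.0001]
width 58.6270248106169
lift force [-0.6602  0.2352 -1.4872] w 58.66616689207566 t 43.1417
```

Run:
```python
from h import *
e=bring(.07)
crop("side","n1",200,120,320,240,5)
```

```text
hit True z err 0.0006293545659369626 [-1.4612  0.0479  5.4451]
```

View pics/n1.png

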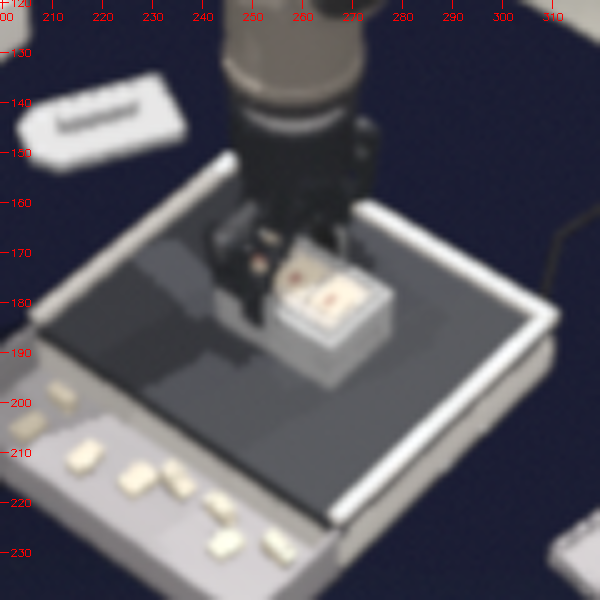

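Same 0.6 mm contact height as on bare plate, so it's fully home. Release and re-look at A.

Run:
```python
from h import *
letgo()
arm.movep([.35,-.15,.3],down(YP));print(arm.current_t())
a=arm.capture("side");b=arm.capture("top")
cv2.imwrite("pics/side3.png",a[:,:,::-1]);cv2.imwrite("pics/top3.png",b[:,:,::-1])
G={'A':('tray',.4626,.438,2.74,0),'P':('tray',*PILE,YP,.07),'K':('cover',.629,.255,2.68,0)}
for k,g in G.items():
    print(k,[np.r_[fit(*g,{n:i},wide=12)] for n,i in(('top',b),('side',a))])
crop("side","s6",130,120,330,270,3.5,a);crop("top","t6",70,130,320,270,3,b)
```

```text
48.9667
A [array([0.4626, 0.4383, 2.7361, 0.0109]), array([0.4632, 0.4379, 2.7446, 0.0664])]
P [array([ 0.5509, -0.0067,  1.594 ,  0.0079]), array([ 0.5408, -0.0243,  1.933 ,  0.1481])]
K [array([0.6285, 0.2548, 2.6776, 0.0193]), array([0.6245, 0.2592, 2.7154, 0.0879])]
```

View pics/s6.png

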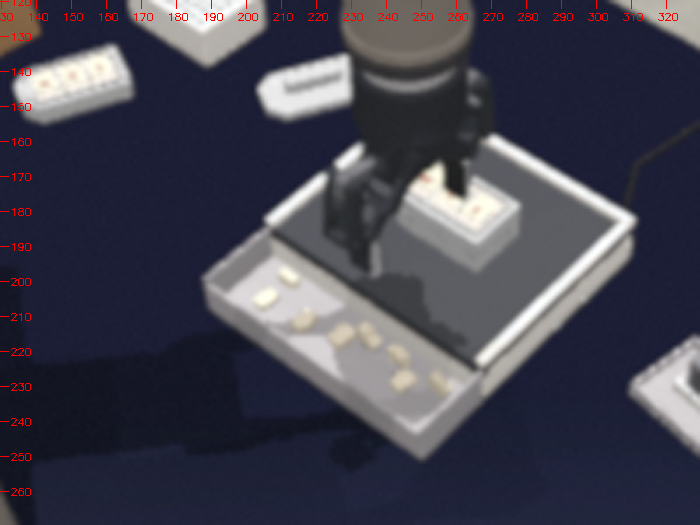

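View pics/t6.png

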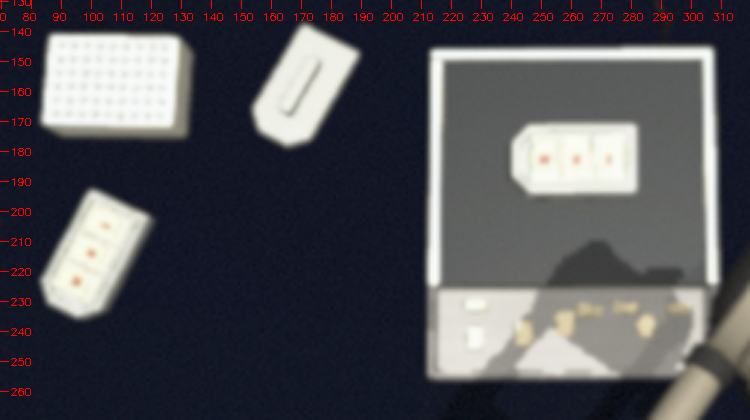

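Pile square, A at (0.463,0.438). Pick A and stack it.

Run:
```python
from h import *
arm.movep([.4628,.4382,.2],down(2.738))
pick(.4628,.4382,2.738)
e=bring(.09)
if abs(e)<.0022:
    letgo();arm.movep([.35,-.2,.35],down(YP))
print(arm.current_t())
a=arm.capture("side");b=arm.capture("top")
crop("side","s7",130,120,330,270,3.5,a);crop("top","t7",70,130,320,270,3,b)
G={'P':('tray',*PILE,YP,.09),'K':('cover',.6285,.2548,2.677,0)}
for k,g in G.items():
    print(k,[np.r_[fit(*g,{n:i},wide=12)] for n,i in(('top',b),('side',a))])
```

```text
hit False [ 0.4628  0.4382 -0.0002]
width 59.234786860156255
lift force [ 0.3939 -0.4961 -1.6407] w 58.818763378085116 t 55.25
hit True z err 0.003682818646717878 [ 0.1703 -1.9481  4.2003]
58.2
P [array([0.513 , 0.0123, 1.2537, 0.2013]), array([ 0.543 , -0.0353,  3.5916,  0.1593])]
K [array([0.6288, 0.2549, 2.6738, 0.021 ]), array([0.6298, 0.2557, 2.6704, 0.0498])]
```

View pics/s7.png

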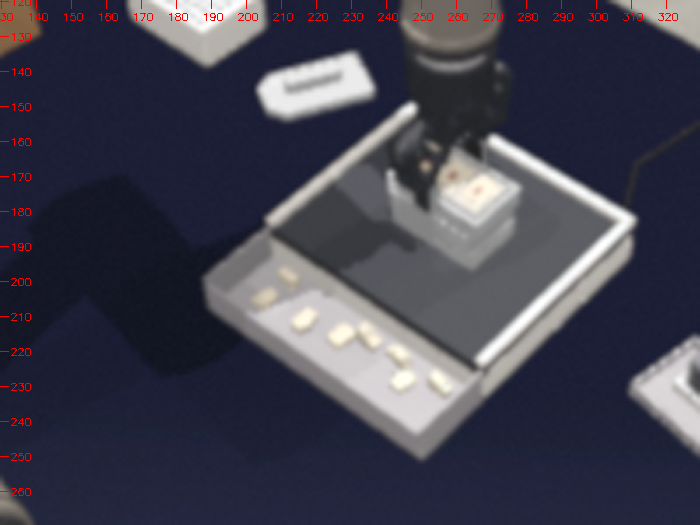

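View pics/t7.png

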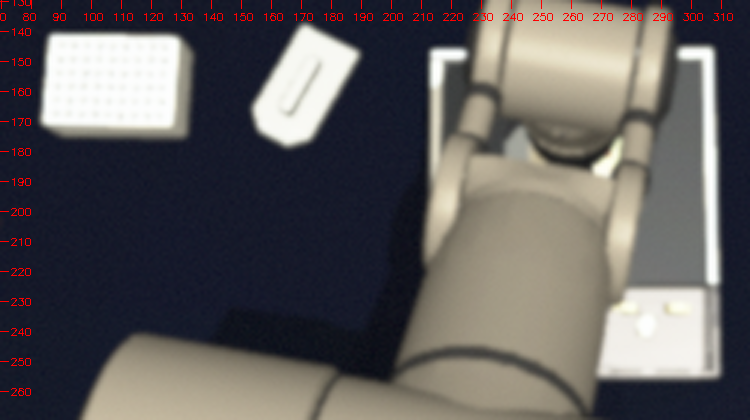

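Tray A stands 3.7 mm high (not home), and the sideways force is toward -y. The top-view fit also puts the pile 1.7 mm further toward -y. Search in -y.

Run:
```python
from h import *
zp=-.0002;zc=.09
for dy in(-.002,-.0035,-.005,.002,.0035):
    t=PILE+np.array([0,dy])
    arm.move_linear([*arm.current_tcp_pos()[:2],zp+zc+.008],max_speed=.05)
    arm.move_linear([*t,zp+zc+.008],max_speed=.05);arm.pause(.15)
    hit=arm.move_linear([*t,zp+zc-.004],max_speed=.02,until_force=4)
    e=arm.current_tcp_pos()[2]-zp-zc;print(dy,hit,e,arm.current_force())
    if e<.0018:break
crop("side","n2",200,120,320,240,5)
print(arm.current_t())
```

```text
-0.002 True 0.0033892927496197017 [-0.0514 -0.6949  4.4549]
-0.0035 True 0.0030667204248498448 [-0.7451  0.1212  5.3663]
-0.005 True 0.0027569481328767464 [-0.7039 -0.7918  4.0819]
0.002 True 0.002535660360286851 [-0.0917 -0.9352  4.5734]
0.0035 True 0.0012419190991960621 [-0.4125  0.0964  3.8502]
63.625
```

View pics/n2.png

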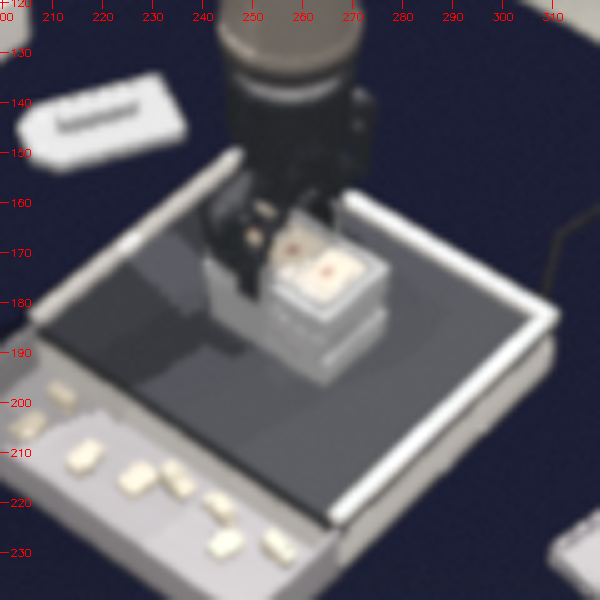

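The heights crept down between tries, so the tray is slipping or tilting in the jaws. I'll release it where it stands and look clearly.

Run:
```python
from h import *
letgo();arm.movep([.42,.32,.3],down(YP))
a=arm.capture("side");b=arm.capture("top")
cv2.imwrite("pics/side4.png",a[:,:,::-1]);cv2.imwrite("pics/top4.png",b[:,:,::-1])
crop("side","s8",220,140,310,210,8,a);crop("top","t8",220,150,310,210,8,b)
print(arm.current_t())
```

```text
66.4
```

View pics/s8.png

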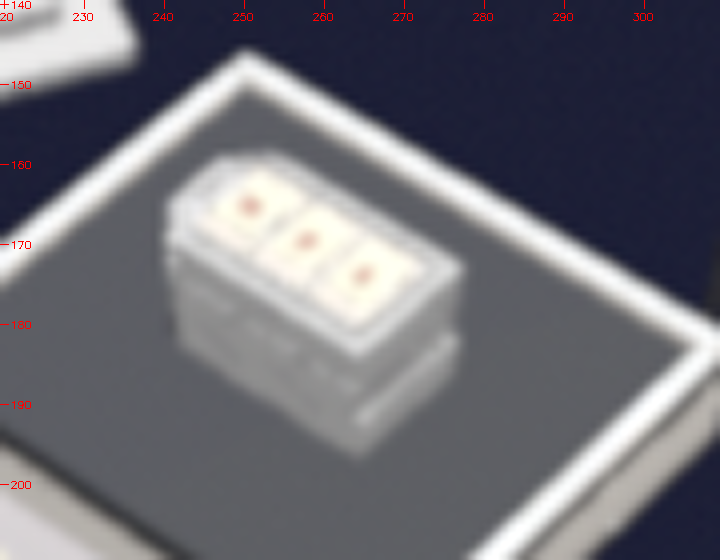

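View pics/t8.png

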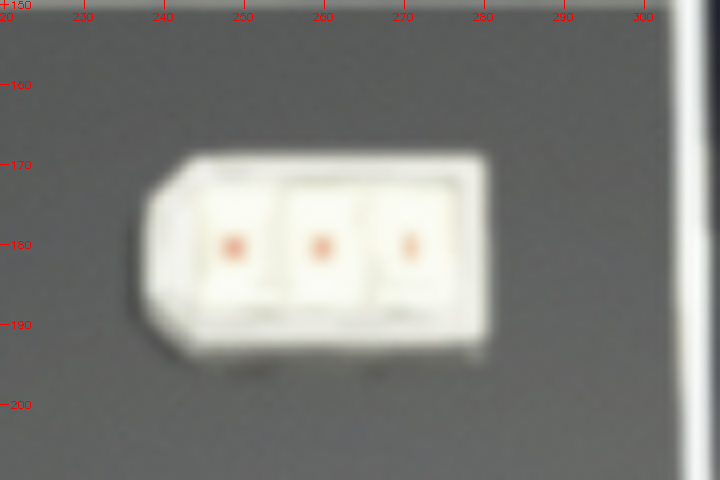

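Run:
```python
from h import *
si=cv2.imread("pics/side4.png")[:,:,::-1].copy();im=cv2.imread("pics/top4.png")[:,:,::-1].copy()
# bottom edge corners & others in side
for p,z,n in [((264,196),.05,'base -y front'),((276.5,186.5),.05,'base -y rear?'),((242.5,183),.05,'base front cut'),((264.5,184),.11,'top shoulder -y front'),((277,173),.11,'top -y rear'),((241,165.5),.11,'cut')]:
    print(n,unp("side",[p],z)[0])
P=[]
P=[place(MODEL['tray'],*PILE,YP,.05+.02*k) for k in range(3)]
print(proj("side",P[0][[0,5]]),proj("side",P[2][[6,11]]))
over("side",si,[('tray',(*PILE,YP),.05+.02*k) for k in range(3)],"o8",(220,140,310,210),8)
over("top",im,[('tray',(*PILE,YP),.05+.02*k) for k in range(3)],"o9",(220,150,310,210),8)
```

```text
base -y front [ 0.5233 -0.0525  0.05  ]
base -y rear? [ 0.5795 -0.0556  0.05  ]
base front cut [0.5186 0.035  0.05  ]
top shoulder -y front [ 0.5209 -0.0561  0.11  ]
top -y rear [ 0.5808 -0.0545  0.11  ]
cut [0.5305 0.0504 0.11  ]
[[277.5235 186.5603]
 [265.3698 197.5115]] [[278.0521 173.4806]
 [265.528  184.4972]]
```

View pics/o8.png

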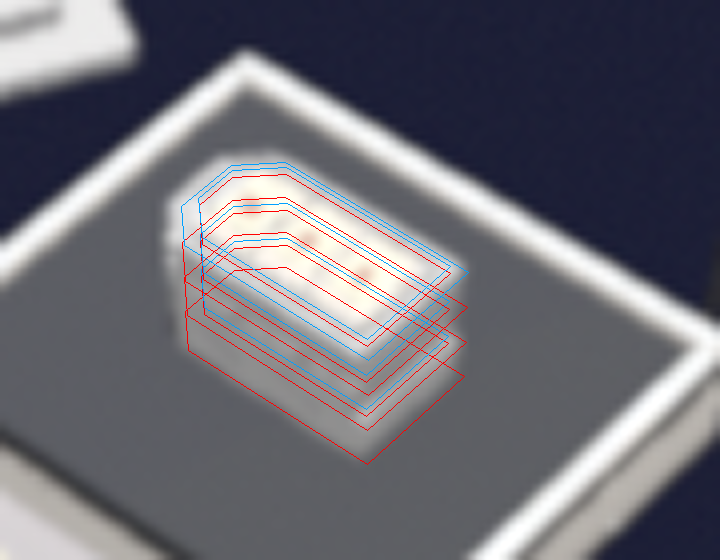

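View pics/o9.png

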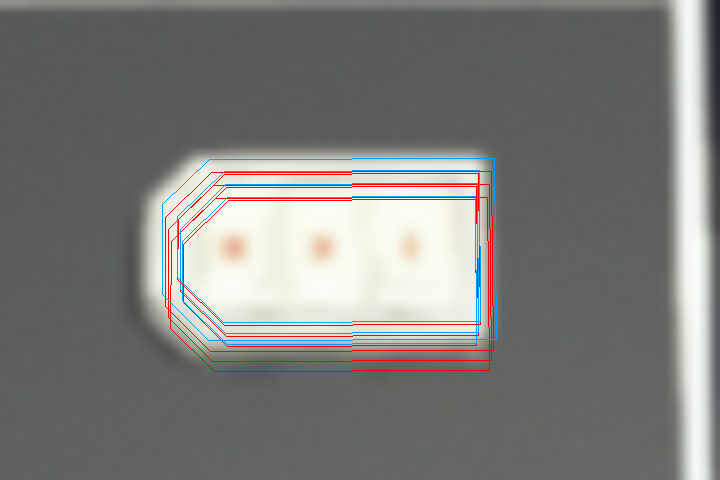

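Triangulate the red dots on the top tray to get its height, using the earlier single-tray pictures as reference.

```bash
cat >> h.py <<'E'
def dots(n,im,x,y,th,z):
    """redness centroids near expected dot positions"""
    M=np.array([[d,0,.024] for d in(.031,0,-.031)]);P=place(M,x,y,th,z);out=[]
    f=im.astype(float);red=f[:,:,0]-f[:,:,1]
    for u,v in proj(n,P):
        for _ in range(4):
            yy,xx=np.mgrid[int(v)-4:int(v)+6,int(u)-4:int(u)+6]
            w=np.clip(red[yy,xx]-15,0,None)*np.exp(-((xx-u)**2+(yy-v)**2)/14)
            if w.sum()<1:break
            u,v=(w*xx).sum()/w.sum(),(w*yy).sum()/w.sum()
        out.append((u,v,w.sum()))
    return np.array(out)
def tri(a,b):
    R=[]
    for p,q in zip(a,b):
        r=least_squares(lambda X:np.r_[(proj("top",X)-p[:2])[0],(proj("side",X)-q[:2])[0]],[.55,0,.1]);R.append(np.r_[r.x,2*r.cost])
    return np.array(R)
from scipy.optimize import least_squares
E
python3 - <<'E'
from h import *
for k,z in((2,.05),(4,.09)):
    im=cv2.imread(f"pics/top{k}.png")[:,:,::-1].copy();si=cv2.imread(f"pics/side{k}.png")[:,:,::-1].copy()
    a=dots("top",im,*PILE,YP,z);b=dots("side",si,*PILE,YP,z);print(a,b);print(tri(a,b),tri(a,b)[:,:3].mean(0))
E
```

```text
[[251.0108 182.887   93.6287]
 [261.6377 182.7444  60.4713]
 [272.1379 182.7186  13.6799]] [[252.5    174.5192  52.1068]
 [259.3539 178.7676  24.2785]
 [266.1366 183.       6.9402]]
[[ 0.5504  0.0206  0.0743  0.0023]
 [ 0.5515 -0.0077  0.074   0.0004]
 [ 0.5521 -0.0357  0.0742  0.0004]] [ 0.5513 -0.0076  0.0742]
[[248.7957 180.4918 119.3247]
 [259.7699 180.5165  79.327 ]
 [271.     180.4352  15.7214]] [[250.7638 165.3493  49.0053]
 [257.848  169.6695  31.7835]
 [264.8972 173.8987  18.6136]]
[[ 0.5487  0.0254  0.1138  0.0007]
 [ 0.5495 -0.0031  0.1134  0.0089]
 [ 0.55   -0.0321  0.1145  0.0008]] [ 0.5494 -0.0032  0.1139]
```

Top tray dots: z 0.1139 against 0.114 expected, so the pile is home, but the top tray is about 4 mm further to +y than the first tray was placed. Check the bottom tray's current position.

Run:
```python
from h import *
s=[]
for n in("side","top"):
  for k in(2,4):
    im=cv2.imread(f"pics/{n}{k}.png")[:,:,::-1].copy()
    w=(235,150,285,205) if n=="side" else (230,160,290,205)
    crop(n,"tmp",*w,7,im);s.append(cv2.imread("pics/tmp.png"))
cv2.imwrite("pics/cmpS.png",np.hstack(s[:2]));cv2.imwrite("pics/cmpT.png",np.vstack(s[2:]))
```

```text
(no output)
```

View pics/cmpS.png

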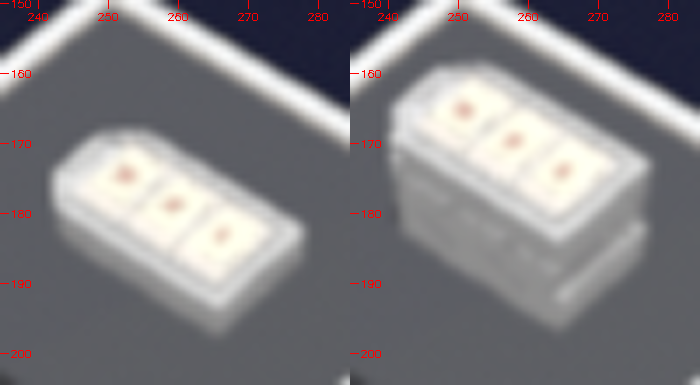

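View pics/cmpT.png

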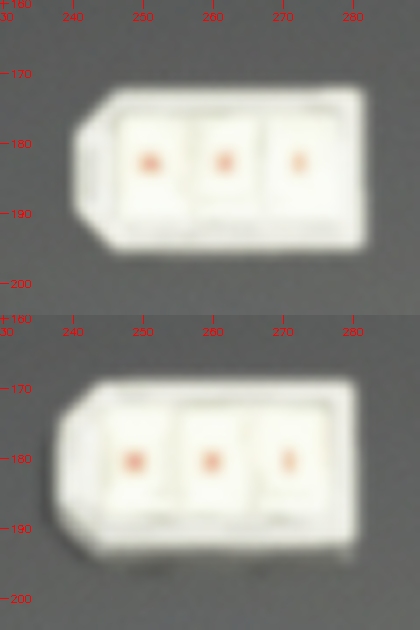

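The base corner also moved about +y, so the pile travelled as a unit with relative offsets within the play. Now the cover: refit and pick.

Run:
```python
from h import *
im=cv2.imread("pics/top4.png")[:,:,::-1].copy();si=cv2.imread("pics/side4.png")[:,:,::-1].copy()
arm.movep([.40,-.2,.3],down(YP))
a=arm.capture("side");b=arm.capture("top")
p=fit('cover',.629,.255,2.67,0,{'top':b},wide=12)[0];q=fit('cover',.629,.255,2.67,0,{'side':a},wide=12);print(p,q)
x,y,th=(p+q[0])/2 if q[1]<.06 else p
arm.movep([x,y,.16],down(th))
pick(x,y,th,z=.012,op=.55,F=60)
crop("side","c9",160,60,320,220,4)
```

```text
[0.6287 0.2546 2.6737] (array([0.63  , 0.2555, 2.6718]), np.float64(0.052809049807694665))
hit False [0.6294 0.2551 0.0118]
width 12.230574305959205
lift force [ 0.2304  0.0571 -1.0869] w 11.921782276276309 t 74.3917
```

View pics/c9.png

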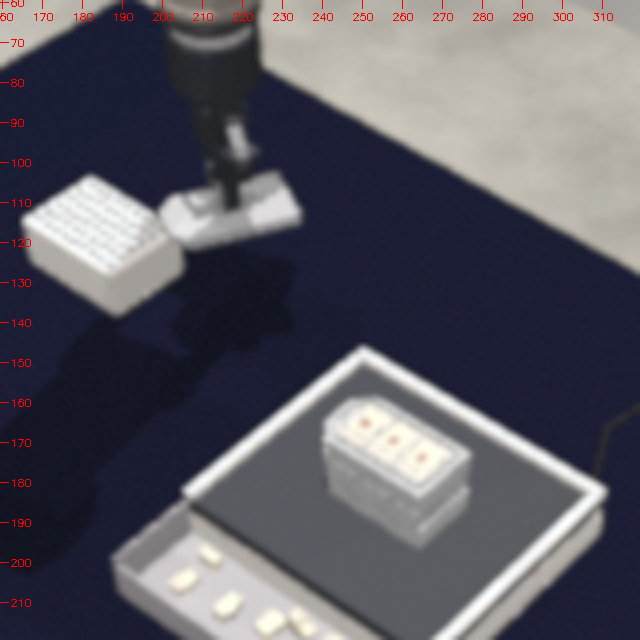

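Run:
```python
from h import *
zp=.0118;zc=.11;base=np.array([.549,-.0015])
arm.movep([*base,zp+zc+.06],down(1.596))
arm.move_linear([*base,zp+zc+.012],max_speed=.1);arm.pause(.2)
hit=arm.move_linear([*base,zp+zc-.003],max_speed=.015,until_force=3)
print(hit,arm.current_tcp_pos()[2]-zp-zc,arm.current_force(),arm.current_t())
crop("side","c10",210,120,310,220,6)
```

```text
True 0.0006222616910831202 [-0.7898 -0.6936  4.9937] 77.0583
```

View pics/c10.png

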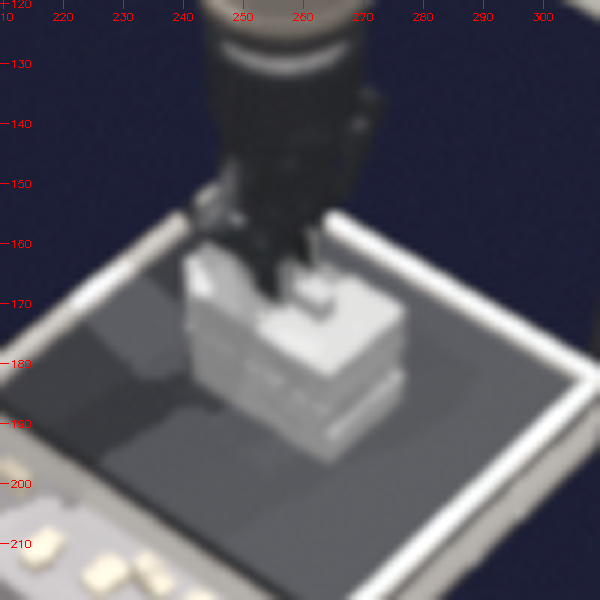

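Seats at the same 0.6 mm reading as the others: home. Release and inspect.

Run:
```python
from h import *
arm.gripper_to(.5);p=arm.current_tcp_pos();arm.move_linear([p[0],p[1],p[2]+.12],max_speed=.12)
arm.movep([.38,.32,.32],down(YP));arm.pause(.5)
a=arm.capture("side");b=arm.capture("top")
cv2.imwrite("pics/side5.png",a[:,:,::-1]);cv2.imwrite("pics/top5.png",b[:,:,::-1])
for n,i in(("top",b),("side",a)):print(fit('cover',.549,-.001,YP,.11,{n:i},wide=10))
crop("side","f1",235,145,285,205,11,a);crop("top","f2",230,155,290,205,8,b)
print(arm.current_t(),arm.current_width(),arm.current_force())
```

```text
(array([ 0.5487, -0.0012,  1.5932]), np.float64(0.016111688359977783))
(array([0.55  , 0.    , 1.6119]), np.float64(0.14123605767278094))
80.6417 0.5019398725696704 [0.7099 0.6898 0.1117]
```

View pics/f1.png

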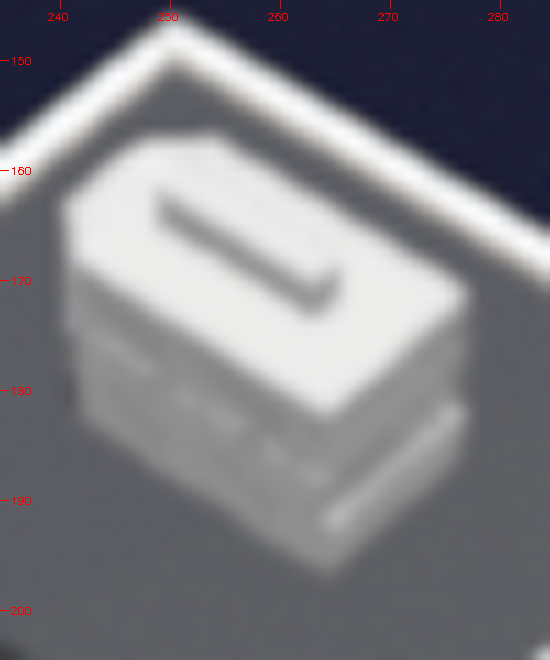

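View pics/f2.png

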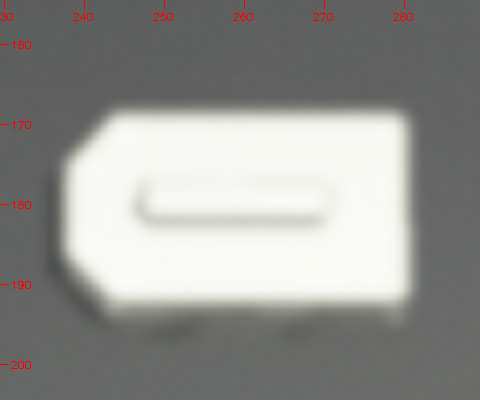

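View pics/side5.png

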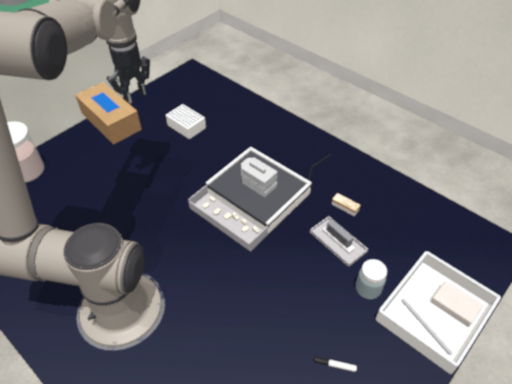

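Run:
```python
from h import *
# side f1 crop: px/11+origin-.5
c=lambda x,y:(235+x/11-.5,145+y/11-.5)
for nm,p,z in(('cover fr',c(328,417),.119),('cover re',c(469,291),.119),('sh1 fr',c(325,522),.07),('sh1 re',c(466,408),.07),('base fr',c(328,574),.05)):
    print(nm,p,unp("side",[p],z)[0])
# reference: first tray alone (side2 crop, px/7)
d=lambda x,y:(235+x/7-.5,150+y/7-.5)
print('ref base',unp("side",[d(217,335)],.05)[0],'ref sh',unp("side",[d(217,305),d(305,231)],.07))
M=[place(np.array([[-.054,-.03,0],[-.054,.03,0]]),.549,-.0012,1.596,z) for z in(.119,.07,.05)]
for m in M:print(proj("side",m))
```

```text
cover fr (264.3181818181818, 182.4090909090909) [ 0.5192 -0.0568  0.119 ]
cover re (277.1363636363636, 170.95454545454544) [ 0.581  -0.0545  0.119 ]
sh1 fr (264.04545454545456, 191.95454545454544) [ 0.5226 -0.0531  0.07  ]
sh1 re (276.8636363636364, 181.5909090909091) [ 0.5819 -0.0543  0.07  ]
base fr (264.3181818181818, 196.6818181818182) [ 0.5218 -0.0551  0.05  ]
ref base [ 0.5222 -0.0597  0.05  ] ref sh [[ 0.5222 -0.0594  0.07  ]
 [ 0.5815 -0.0596  0.07  ]]
[[276.9715 171.0463]
 [264.3556 182.0414]]
[[276.5624 181.8866]
 [264.2546 192.8315]]
[[276.4012 186.1596]
 [264.2148 197.0815]]
```

Base and cover corners agree within about 2 mm, well inside the limits, so I'm handing in.

```bash
python3 -c "
from rig import arm
print(arm.current_t());arm.job_done()"
```

```text
80.6417
the job is handed in; nothing more can be done
```

I finished the whole task and handed the job in at 80.6 s of the 210 s allowed. No verdict is reported.

- **Chips:** I swept all 8 chips into the trough with three passes of the scraper. The pictures show the plate clear and eight chips in the trough. The fingers stayed above chip height throughout.
- **Scraper:** it stands upright near the centre of its dish in the last picture.
- **Pile:** all three trays are at the plate centre with the cut corners toward +y, and the cover is on top. Trays C and B and the cover seated at the same contact height, 0.6 mm above nominal.
- **Third tray:** this one (A) first stood 3.7 mm too high. I searched sideways in small steps until it dropped home. Its dots then triangulated to z = 0.1139 m, against 0.114 m expected.
- **Pile shift:** that search also pushed the whole pile about 4–5 mm toward +y. In the last side picture the bottom tray and the cover line up within about 2 mm. The middle tray's offset I could only judge by eye, from a narrow line of the bottom tray's shoulder still showing.
- **Disagreement:** the two cameras differed by 1–4 mm along y on some fits. Where that mattered I relied on contact heights and relative measurements.
- **Bystanders:** the jar, tip box and slide box look unmoved in the last picture.

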